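Stow the long-handled cezve bowl-first behind the guard under the trolley's riser

ROBOT

A 7-joint arm with a two-finger parallel gripper is mounted at the origin on the work surface. World frame = base frame: x ahead of the robot, y to its left, z up, the work surface at z = 0. Lengths are in mm, angles in rad, forces in N, time in s.
With the tool pointing down it reaches from about 400 to 875 mm from the base axis. Payload 4.4 kg.
Tool frame: the origin (TCP) lies at the very end of the fingers, on their centre line; the grasp point (between the pads) lies 19 mm behind it; y points along the fingers, x is the direction in which the jaws open and shut, and the axes are right-handed (so a half turn about y gives the same grasp; the last joint's range is limited). The gripper opens to 85 mm and grips with 20 to 120 N. Pads are 22 mm wide; open, the fingers measure 114 mm over their backs; the gripper's body (76 mm by 85 mm) begins 54 mm behind the grasp point. The pads swing forward as they close: fully open they stand 13 mm farther back than shut.
Start: joints at [-1.31, 0.628, 0.038, 1.517, -0.027, 0.996, -0.02], TCP at [208.636, 615.621, 231.313] pointing down, gripper open.
Joint ranges: [-3.06, 3.06], [-0.37, 2.12], [-1.25, 1.32], [0.18, 2.47], [-1.1, 4.24], [0.23, 1.98], [-2.94, 2.94]. Speed limits (rad/s): [2.57, 2.57, 3.14, 3.14, 3.14, 3.14, 3.14].

INTERFACE

Orientations are given as [roll, pitch, yaw] about the fixed x, y, z axes, in that order (R = Rz(yaw) Ry(pitch) Rx(roll)).
In Python, from cell import readout, eyes, finish_job gives the robot as it stands. The module is installed in compiled form; this text tells all that it offers.
- The arm moves only by the tool apply_moves, never from a script. Its argument "commands" is a list that holds one entry, the list of rows, each a list of 6 numbers: the shift along the tool's x, y, z in units of 0.04 m (1.0 is 0.04 m), then the turn, a rotation vector about the tool's x, y, z in units of 5 degrees (1.0 is 5 degrees). A call has 1 to 8 rows; each row shifts and turns the pose as measured when the row begins, along the tool's axes as they then stand; what a row does not reach is not made up. A row lasts 1/12 s, in which the tool goes at most 41.7 mm and 7.16 degrees, less where a joint would pass 70% of its speed; a pose out of reach is approached as far as the arm can. A call with a number of a shift or a turn outside -1 to 1 is refused whole. A call with a gripper value outside its range is refused whole. "claw" is the finger opening in mm, from 0 to 85.4, set as the call begins (left out, the last holds). The fingers move at their own pace and stop on an object; the grip force is fixed at half the most. Time passes only in rows, so rows that do not move let the fingers close. It gives the time, the measured TCP pose, the force and the opening at its end, in the units of the state.
- readout.read_state(): the state, without advancing time (a new reading comes with each control period).
- eyes.get_image(name): name is "scene" or "side" or "wrist"; returns a dict with "image" (420x560x3 uint8, red, green, blue), "mtx" (3x3 intrinsics, pixels), "k1" (the pictures are not rectified: a ray, as slopes to the right and down, at radius r is drawn at 1 + k1 r^2 times it, then the intrinsics apply), "rvec" (rotation vector, rad) and "tvec" (3), from world to camera coordinates, as OpenCV has them. Camera axes: x right, y down, z forward; pixel columns grow to the right and rows downward; lengths in mm; the calibration is good to about 2 mm. A picture is of the moment at which its call begins. There is no depth.
- finish_job(): hands the job in, once; it reports no verdict.
The state is a dict: "clock": time; "qpos": joint angles; "qd": joint speeds; "tau": joint torques, N m; "eef_pos": TCP position; "tool_rot": TCP orientation; "force": force on the tool from outside, world axes, zero at the start; "torque": the same for the moment, N m; "width": finger opening in mm.
Only numpy, scipy, OpenCV 4.12 (cv2) and the standard library are available. Lean on these libraries where they do the work, as an engineer would, in place of code of your own. Each camera call takes 0.05 s, during which the arm holds its last target. There are 200 camera calls.

TASK

The steel cezve was pushed under the little wire riser the wrong way round, handle first. Take it by the bowl, draw it out, turn it and set it down standing in front of the riser and let go; then take it by its handle, slide the bowl in through the open half of the riser's mouth, press the sliding back plate gently but fully back with it, and slide it sideways behind the low guard until it touches the end rail, leaving it there upright with the handle sticking out of the mouth. Do not disturb the cups and other things standing about.

Things in the scene. Friction and masses are not known exactly. Their poses are not given: they have to be found in the camera images.
- cezve: Long-handled empty steel coffee pot, about 0.28 kg (varies). Origin: centre of its underside, z up; handle along its +x. Foot 72 mm across up to 22 mm height, narrowing to an upright round neck 60 mm across from 48 mm to the open rim at 85 mm; wall 3 mm. It balances about 15 mm from the bowl's axis towards the handle. At first it stands before the riser, handle pointing in under the wire top.
- handle_end (a point): Free end of the cezve's handle, on the handle's mid-line, 235 mm from the bowl's axis and 73 mm above the underside. The handle is a straight level bar from the neck to here, 12 mm wide, 14 mm tall (66 to 80 mm height).
- rack: Fixed white wire riser on the trolley top, no floor (things slide on the trolley top). Origin: on the trolley top, midway between its end rails. Its mouth looks to its own -y; x runs along the mouth. Rigid end rails, inner faces at x = -95 and +95 mm, and a rear rail at y = +100 mm; rails 30 mm high, 8 mm thick. Corner posts 10 mm thick at x = +-100, y = -50 and +102 mm.
- rack_top (a point): Centre of the riser's wire top, the overhang (riser x 0, y +21, height 113 mm). It covers riser x = -105 to +105 and y = -70 to +112 mm; underside at 108 mm, top at 118 mm. With the foot against the end rail on the guard's side, the cezve's axis is at riser x = +59 or -59 mm, 59 mm from the middle; with the back plate pushed fully back it is at riser y = +9 to +45 mm, by the clamp.
- guard: Fixed white guard bar, 95 mm long (x), 10 mm thick (y), 30 mm high, origin amid its underside. It stands in the riser's mouth at riser y = -50 mm and closes either the +x or the -x half (its centre at riser x = +47.5 or -47.5 mm; this varies); the other half, 95 mm wide, is open. The bowl cannot be lifted over it under the wire top; the handle passes above it.
- back_plate (a joint): Upright steel plate across the riser's inside, facing the mouth, 180 mm wide, 24 mm tall. Its reading is how far it has been pushed back (towards riser +y): 0 forward, 0.010 m fully back on its hard stop. It slides stiffly (about 2 N) and stays where left. Its clamp is set differently each time and not reported: fully back, its face lies 45 to 81 mm behind the riser's middle (riser y). Starts near 0.
- cup_a: White porcelain cup with a thin gold rim, 66 mm across, 52 mm high, small handle towards its +y reaching 49 mm from the axis; origin under its centre. Loose bystander.
- cup_b: The other, identical cup. Loose bystander.
- sugar_pot: Closed ceramic sugar pot, 88 mm across, 94 mm high, origin under its centre. Loose bystander.
- glass_jar: Empty open glass jar, 80 mm across the rim, 110 mm high, origin under its centre. Loose bystander.
- teaspoon: Steel teaspoon, 130 mm long along its x, lying on the trolley. Loose bystander.
- biscuit_tin: Round bare-metal tin, 124 mm across, 78 mm high, origin under its centre. Loose bystander.

How it is judged:
By the outcome, as a careful person would: the job done as asked, in the order asked, and still so for the second after the job is handed in, with the robot touching nothing.
It also fails if it takes over 72 s, if anything falls off the work surface, if the arm or the gripper's body presses on something with over 40 N, if the wrist force passes 120 N, or if a joint passes its speed limit or range.

## Working session

There is one attempt and no reset: what is moved stays moved. The work goes in short steps, Python scripts to look and compute and a tool call to move; the robot and the scene stay as the last step left them, time stands still between calls to the robot, and variables do not carry over. Pictures are saved under pics/ and viewed, about 8 in all and at most 12, crops included, and the job is handed in when it is done.

Besides the shell and the picture viewer there is one more tool, called as a command line: name --argument value ..., lists and objects as JSON in quotes. apply_moves: Moves the arm, as the interface text tells. Shifts and turns lie within -1 to 1; 1 stands for 0.04 m of shift or 5 degrees of turn. Its arguments: {"type":"object","properties":{"commands":{"type":"array"},"claw":{"type":"number"}},"required":["commands"]}

```bash
mkdir -p pics; cat > h.py <<'E'
import numpy as np, cv2
from cell import readout, eyes
from scipy.spatial.transform import Rotation as R
def grab(n, tag):
    d=eyes.get_image(n); cv2.imwrite(f'pics/{tag}.png', d['image'][:,:,::-1]); np.savez(f'pics/{tag}.npz', **{k:d[k] for k in ('mtx','k1','rvec','tvec')}); return d
def load(tag): return dict(np.load(f'pics/{tag}.npz'))
def dist(d): return np.array([float(d['k1']),0,0,0,0])
def ray(d,uv):
    p=cv2.undistortPoints(np.array(uv,float).reshape(-1,1,2),d['mtx'],dist(d),None)[:,0]
    r,_=cv2.Rodrigues(np.asarray(d['rvec'],float)); c=-r.T@np.asarray(d['tvec'],float).ravel()
    return c, (np.c_[p,np.ones(len(p))])@r
def plane(d,uv,z):
    c,v=ray(d,uv); return c+v*((z-c[2])/v[:,2])[:,None]
def proj(d,P): return cv2.projectPoints(np.array(P,float).reshape(-1,1,3),np.asarray(d['rvec'],float),np.asarray(d['tvec'],float),d['mtx'],dist(d))[0][:,0]
def tri(d1,u1,d2,u2):
    c1,v1=ray(d1,[u1]);c2,v2=ray(d2,[u2]);v1,v2=v1[0],v2[0]
    s=np.linalg.lstsq(np.c_[v1,-v2],c2-c1,rcond=None)[0]; a,b=c1+s[0]*v1,c2+s[1]*v2
    return (a+b)/2,np.linalg.norm(a-b)
def st():
    s=readout.read_state(); print({k:np.round(v,3).tolist() for k,v in s.items() if k in('clock','qpos','eef_pos','tool_rot','force','width')}); print(R.from_euler('xyz',s['tool_rot']).as_matrix().round(3)); return s
E
python3 - <<'E'
from h import *
st()
a=grab('scene','s0');b=grab('side','d0')
for d in(a,b): print(ray(d,[(280,210)]), d['mtx'][0,0], d['k1'])
E
```

```text
{'clock': 0.0, 'qpos': [-1.31, 0.629, 0.038, 1.518, -0.027, 0.996, -0.02], 'eef_pos': [208.419, 615.015, 230.39], 'tool_rot': [-1.571, 0.002, 1.244], 'force': [-0.16, -0.463, -0.151], 'width': 85.25}
[[ 0.321 -0.001 -0.947]
 [ 0.947 -0.002  0.321]
 [-0.002 -1.    -0.   ]]
(array([1057.94696611, -545.95575403,  767.54588936]), array([[-0.52398927,  0.51010481, -0.68214001]])) 379.168503228335 0.03200326018575055
(array([ 116.84565414, -776.73271617,  829.13469134]), array([[ 0.38301333,  0.64113061, -0.66503969]])) 388.29308196889946 -0.08108110941960012
```

View pictures.

View pics/s0.png

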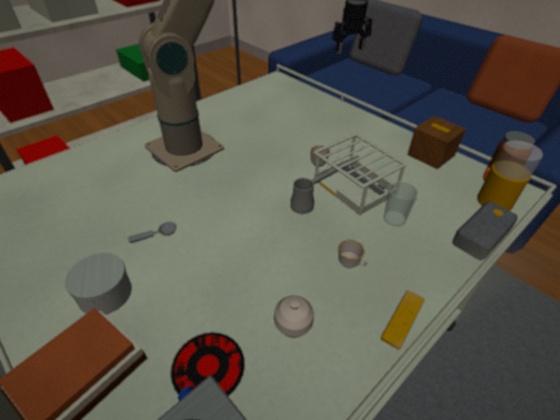

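View pics/d0.png

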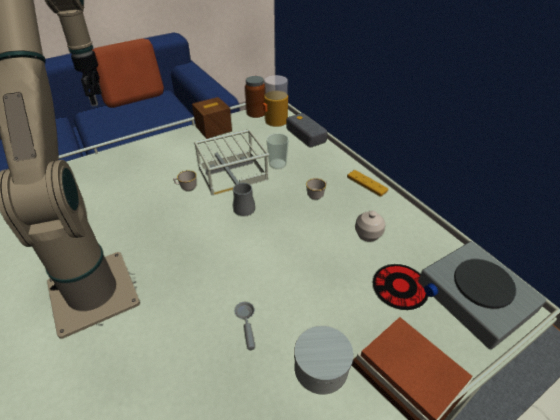

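```bash
python3 - <<'E'
import cv2
a=cv2.imread('pics/s0.png')[125:225,280:420]; b=cv2.imread('pics/d0.png')[120:225,165:305]
f=lambda i:cv2.convertScaleAbs(cv2.resize(i,None,fx=5.5,fy=5.5,interpolation=cv2.INTER_CUBIC),alpha=1.4)
cv2.imwrite('pics/s0c.png',f(a));cv2.imwrite('pics/d0c.png',f(b))
E
```

```text
(no output)
```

View pics/s0c.png

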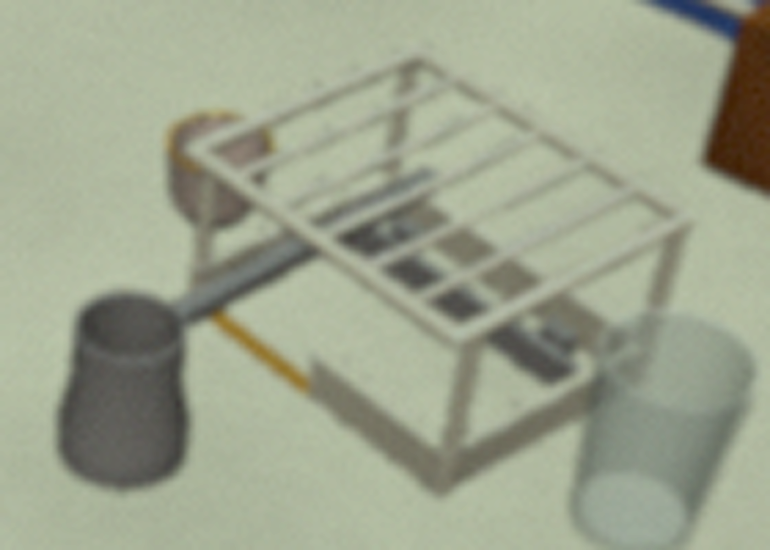

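View pics/d0c.png

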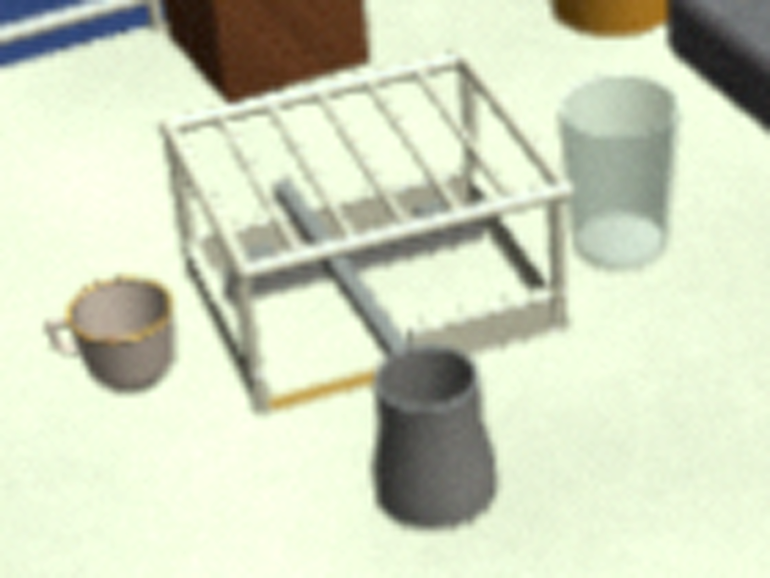

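```bash
python3 - <<'E'
from h import *
a,b=load('s0'),load('d0')
S=lambda *p:np.array(p,float)/5.5+[280,125]-.4
D=lambda *p:np.array(p,float)/5.5+[165,120]-.4
sc=S((203,152),(460,335),(687,218),(415,62)); dc=D((248,268),(565,190),(460,60),(170,127))
print('top s',plane(a,sc,116).round(1)[:,:2].tolist()); print('top d',plane(b,dc,116).round(1)[:,:2].tolist())
for i in range(4): print('tri',[x.round(1) for x in tri(a,sc[i],b,dc[i])])
mod=np.array([(-102,-67),(102,-67),(102,109),(-102,109)],float)
w=(plane(a,sc,116)+plane(b,dc,116))[:,:2]/2
mc=mod.mean(0);wc=w.mean(0);H=(mod-mc).T@(w-wc);U,s,Vt=np.linalg.svd(H);Rm=Vt.T@U.T
t=wc-Rm@mc;print('rack origin',t,'yaw',np.degrees(np.arctan2(Rm[1,0],Rm[0,0])), 'res',(mod@Rm.T+t-w).round(1).tolist(), 'scale',s.sum()/((mod-mc)**2).sum())
rim=tri(a,S((130,327))[0],b,D((427,378))[0]);print('rim',rim, plane(a,S((130,327)),85),plane(b,D((427,378)),85))
print('handle end', tri(a,S((428,178))[0],b,D((282,186))[0]), plane(a,S((428,178)),73),plane(b,D((282,186)),73))
print('guard s',plane(a,S((440,492),(320,395)),0),'d',plane(b,D((562,325),(262,408)),0))
# bystanders
for n,uv in dict(spoonh=(130,239),spoonb=(168,228),cupfar=(345,250),sugar=(294,316),tin=(98,270),jarbase=(395,216)).items(): print(n,plane(a,[uv],0).round(0)[0,:2])
print('cup near d',plane(b,D((120,305)),52), 'spout cup s',plane(a,S((215,140)),52))
print('jar rim s',plane(a,S((680,350)),110),'d',plane(b,D((617,108)),110))
print('cupB d',plane(b,[(316,184)],52))
E
```

```text
top s [[446.8, 197.3], [639.3, 174.4], [660.2, 340.2], [467.9, 355.1]]
top d [[440.2, 195.5], [634.9, 169.9], [652.1, 339.3], [458.7, 362.5]]
tri [array([442.4, 202.5, 111.2]), np.float64(0.5)]
tri [array([637.9, 176.3, 112.6]), np.float64(2.4)]
tri [array([656.5, 348.4, 110.1]), np.float64(0.1)]
tri [array([460.7, 367.1, 110.3]), np.float64(4.8)]
rack origin [547.62251974 245.91425156] yaw -6.529524111605098 res [[-4.8, -5.4], [4.2, -4.4], [5.2, 2.9], [-4.6, 7.0]] scale 0.9493256521819339
rim (array([498.66964812,  88.87012282,  83.58779582]), np.float64(0.22015074244446461)) [[499.74620015  87.70781837  85.        ]] [[497.91857243  87.06349548  85.        ]]
handle end (array([512.63972058, 321.08703767,  75.30319168]), np.float64(1.813071805162595)) [[511.48610842 322.52332754  73.        ]] [[514.14933723 326.0416286   73.        ]]
guard s [[639.24207719 188.41651529   0.        ]
 [544.41850754 201.89402757   0.        ]] d [[ 6.40332701e+02  1.89338308e+02 -1.13686838e-13]
 [ 4.41325506e+02  2.12371917e+02  0.00000000e+00]]
spoonh [ 277. -352.]
spoonb [ 310. -254.]
cupfar [699.  48.]
sugar [ 748. -192.]
tin [ 320. -460.]
jarbase [714. 258.]
cup near d [[386.48476089 288.28244761  52.        ]] spout cup s [[383.0440264  285.07041373  52.        ]]
jar rim s [[716.01684738 251.49315941 110.        ]] d [[714.23344383 242.49094686 110.        ]]
cupB d [[730.24232426  20.51073954  52.        ]]
```

```bash
cat >> h.py <<'E'
def plan(p,psi,n,start=None):
    """rows taking the tool (pointing down, jaw yaw psi deg) to p in n equal rows"""
    if start is None:
        s=readout.read_state(); P=np.array(s['eef_pos']); Q=R.from_euler('xyz',s['tool_rot'])
    else: P,Q=start
    c,sn=np.cos(np.radians(psi)),np.sin(np.radians(psi))
    T=R.from_matrix(np.array([[c,0,-sn],[sn,0,c],[0,-1,0]])); p=np.array(p,float)
    rows=[]
    for i in range(n):
        k=n-i
        d=Q.inv().apply((p-P)/k)/40; rv=np.degrees((Q.inv()*T).as_rotvec())/k/5
        row=np.round(np.r_[d,rv],2)+0.; rows.append(row.tolist())
        P=P+Q.apply(row[:3]*40); Q=Q*R.from_rotvec(np.radians(row[3:]*5))
    for i in range(0,n,8): print(rows[i:i+8])
    if np.abs(rows).max()>1: print('TOO BIG')
    return P,Q
E
python3 - <<'E'
from h import *
e=plan((499,88,230),-30,24)
E
```

```text
[[-0.42, 0.0, -0.46, 0.0, 0.84, 0.0], [-0.39, 0.0, -0.49, 0.0, 0.84, 0.0], [-0.35, 0.0, -0.52, 0.0, 0.84, 0.0], [-0.31, 0.0, -0.54, 0.0, 0.84, 0.0], [-0.27, 0.0, -0.57, 0.0, 0.84, 0.0], [-0.23, 0.0, -0.58, 0.0, 0.85, 0.0], [-0.18, 0.0, -0.6, 0.0, 0.84, 0.0], [-0.14, 0.0, -0.61, 0.0, 0.85, 0.0]]
[[-0.1, 0.0, -0.62, 0.0, 0.84, 0.0], [-0.05, 0.0, -0.63, 0.0, 0.85, 0.0], [0.0, 0.0, -0.63, 0.0, 0.84, 0.0], [0.04, 0.0, -0.63, 0.0, 0.85, 0.0], [0.09, 0.0, -0.62, 0.0, 0.84, 0.0], [0.13, 0.0, -0.61, 0.0, 0.85, 0.0], [0.18, 0.0, -0.6, 0.0, 0.84, 0.0], [0.22, 0.0, -0.59, 0.0, 0.85, 0.0]]
[[0.27, 0.0, -0.57, 0.0, 0.84, 0.0], [0.31, 0.0, -0.55, 0.0, 0.85, 0.0], [0.35, 0.0, -0.52, 0.0, 0.84, 0.0], [0.38, 0.01, -0.49, 0.0, 0.85, 0.0], [0.42, 0.0, -0.47, 0.0, 0.84, 0.0], [0.45, 0.01, -0.43, 0.01, 0.85, 0.0], [0.48, 0.0, -0.4, 0.0, 0.84, 0.0], [0.51, 0.01, -0.36, 0.01, 0.85, 0.0]]
```

apply_moves --commands '[[[-0.42,0,-0.46,0,0.84,0],[-0.39,0,-0.49,0,0.84,0],[-0.35,0,-0.52,0,0.84,0],[-0.31,0,-0.54,0,0.84,0],[-0.27,0,-0.57,0,0.84,0],[-0.23,0,-0.58,0,0.85,0],[-0.18,0,-0.6,0,0.84,0],[-0.14,0,-0.61,0,0.85,0]]]' --claw 85

```text
clock: 0.77
eef_pos: [300.5, 436.0, 225.7]
tool_rot: [-1.569, 0.008, 0.641]
force: [0.3, 0.9, -0.0]
width: 84.9
```

apply_moves --commands '[[[-0.1,0,-0.62,0,0.84,0],[-0.05,0,-0.63,0,0.85,0],[0,0,-0.63,0,0.84,0],[0.04,0,-0.63,0,0.85,0],[0.09,0,-0.62,0,0.84,0],[0.13,0,-0.61,0,0.85,0],[0.18,0,-0.6,0,0.84,0],[0.22,0,-0.59,0,0.85,0]]]'

```text
clock: 1.43
eef_pos: [393.9, 246.4, 224.2]
tool_rot: [-1.576, 0.011, 0.022]
force: [0.5, 1.0, -1.0]
width: 84.9
```

apply_moves --commands '[[[0.27,0,-0.57,0,0.84,0],[0.31,0,-0.55,0,0.85,0],[0.35,0,-0.52,0,0.84,0],[0.38,0,-0.49,0,0.85,0],[0.42,0,-0.47,0,0.84,0],[0.45,0,-0.43,0,0.85,0],[0.48,0,-0.4,0,0.84,0],[0.51,0,-0.36,0,0.85,0]]]'

```text
clock: 2.1
eef_pos: [481.9, 56.4, 223.2]
tool_rot: [-1.584, 0.008, -0.597]
force: [0.5, 0.3, 0.3]
width: 84.7
```

```bash
python3 - <<'E'
from h import *
st(); grab('wrist','w1'); plan((499,88,170),-30,8)
E
```

```text
{'clock': 2.1, 'qpos': [-0.579, 0.468, 0.577, 1.973, -0.338, 0.812, -0.409], 'eef_pos': [481.905, 56.367, 223.152], 'tool_rot': [-1.584, 0.008, -0.597], 'force': [0.452, 0.252, 0.307], 'width': 84.711}
[[ 0.827 -0.014  0.562]
 [-0.562 -0.006  0.827]
 [-0.008 -1.    -0.013]]
[[-0.03, 0.17, 0.12, 0.02, -0.12, 0.0], [-0.03, 0.17, 0.13, 0.02, -0.12, 0.0], [-0.03, 0.17, 0.12, 0.02, -0.12, -0.01], [-0.02, 0.16, 0.13, 0.02, -0.12, 0.0], [-0.02, 0.17, 0.12, 0.02, -0.12, -0.01], [-0.02, 0.16, 0.13, 0.02, -0.12, 0.0], [-0.02, 0.17, 0.12, 0.02, -0.12, -0.01], [-0.03, 0.17, 0.13, 0.03, -0.12, 0.0]]
```

View pics/w1.png

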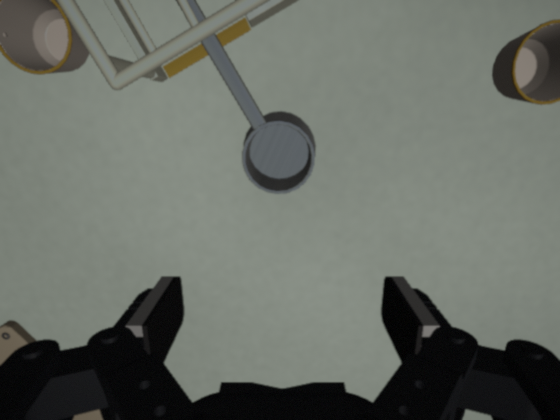

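```bash
python3 - <<'E'
from h import *
d=load('w1')
print('rim',plane(d,[(279,152),(243,152),(315,152)],85).round(1))
print('handle',plane(d,[(258,123),(208,38)],80).round(1))
print('topcorner',plane(d,[(118,83)],113).round(1))
print('stripe front',plane(d,[(167,79),(251,26)],0).round(1),'postbase?')
E
```

```text
rim [[501.   92.3  85. ]
 [476.8 108.7  85. ]
 [525.1  75.9  85. ]]
handle [[499.6 120.4  80. ]
 [504.4 192.   80. ]]
topcorner [[438.  196.7 113. ]]
stripe front [[441.9 206.3   0. ]
 [538.7 197.3   0. ]] postbase?
```

apply_moves --commands '[[[-0.03,0.17,0.12,0.02,-0.12,0],[-0.03,0.17,0.13,0.02,-0.12,0],[-0.03,0.17,0.12,0.02,-0.12,0],[-0.02,0.17,0.13,0.02,-0.12,0],[-0.02,0.17,0.12,0.02,-0.12,0],[-0.02,0.16,0.13,0.02,-0.12,0],[-0.02,0.17,0.12,0.02,-0.12,0],[-0.03,0.17,0.13,0.03,-0.12,0]]]'

```text
clock: 2.82
eef_pos: [498.3, 94.2, 163.2]
tool_rot: [-1.569, 0.006, -0.511]
force: [1.3, 0.7, 0.2]
width: 85.3
```

apply_moves --commands '[[[0.03,0.3,-0.03,0,0,0],[0.03,0.3,-0.03,0,0,0],[0.03,0.3,-0.01,0,0,0],[0,0.3,0,0,0,0],[0,0.3,0,0,0,0],[0,0.3,0,0,0,0],[0,0.3,0,0,0,0],[0,0.3,0,0,0,0]]]'

```text
clock: 3.48
eef_pos: [500.8, 98.0, 59.5]
tool_rot: [-1.565, 0.006, -0.497]
force: [-1.2, 0.2, 0.1]
width: 85.1
```

apply_moves --commands '[[[0.04,0.05,-0.09,0,0,0],[0.04,0.05,-0.09,0,0,0],[0,0.05,-0.04,0,0,0],[0,0.05,0,0,0,0]]]'

```text
clock: 3.82
eef_pos: [498.0, 88.8, 48.5]
tool_rot: [-1.567, 0.009, -0.495]
force: [-0.6, 0.8, 0.1]
width: 84.9
```

Close on the bowl.

apply_moves --commands '[[[0,0,0,0,0,0],[0,0,0,0,0,0],[0,0,0,0,0,0],[0,0,0,0,0,0],[0,0,0,0,0,0],[0,0,0,0,0,0],[0,0,0,0,0,0],[0,0,0,0,0,0]]]' --claw 45

```text
clock: 4.48
eef_pos: [498.4, 89.2, 49.9]
tool_rot: [-1.566, 0.008, -0.495]
force: [0.5, -0.0, -2.7]
width: 58.7
```

apply_moves --commands '[[[0,-0.12,0,0,0,0],[0,-0.12,0,0,0,0],[0.11,-0.02,-0.24,0,0,0],[0.18,-0.02,-0.39,0,0,0],[0.18,-0.02,-0.39,0,0,0],[0.18,-0.02,-0.39,0,0,0],[0.18,-0.02,-0.39,0,0,0],[0.18,-0.02,-0.39,0,0,0]]]'

```text
clock: 5.15
eef_pos: [492.6, -9.0, 65.3]
tool_rot: [-1.564, 0.007, -0.485]
force: [0.3, -0.9, -3.4]
width: 58.5
```

apply_moves --commands '[[[0.18,0,-0.39,0,0,0],[0.18,0,-0.39,0,0,0],[0.18,0,-0.39,0,0,0],[0.18,0,-0.39,0,0,0],[0.18,0,-0.39,0,0,0],[0,-0.3,0,0,0,0],[0,-0.6,0,0,0,0],[0,-0.6,0,0,0,0]]]'

```text
clock: 5.82
eef_pos: [481.3, -114.4, 125.1]
tool_rot: [-1.573, 0.009, -0.501]
force: [0.1, 0.5, -3.0]
width: 58.3
```

```bash
python3 - <<'E'
from h import *
s=st()
a=grab('scene','s2')
cv2.imwrite('pics/s2c.png',cv2.resize(cv2.imread('pics/s2.png')[80:280,200:440],None,fx=3,fy=3))
# turn: handle yaw -> -96.6 ; cezve turned +176.9
psi=np.degrees(s['tool_rot'][2]); print(psi)
plan((492,-60,150),psi+88,22)
E
```

```text
{'clock': 5.817, 'qpos': [-0.068, 0.606, 0.363, 2.044, -0.386, 0.567, 0.066], 'eef_pos': [481.259, -114.366, 125.104], 'tool_rot': [-1.573, 0.009, -0.501], 'force': [0.129, 0.547, -2.952], 'width': 58.33}
[[ 0.877 -0.01   0.48 ]
 [-0.48   0.002  0.877]
 [-0.009 -1.    -0.003]]
-28.70448220049747
[[-0.02, -0.02, 0.06, 0.0, -0.8, 0.0], [-0.02, -0.02, 0.06, 0.0, -0.8, 0.0], [-0.01, -0.02, 0.06, 0.0, -0.8, 0.0], [-0.01, -0.02, 0.06, 0.0, -0.8, 0.0], [0.0, -0.02, 0.06, 0.0, -0.8, 0.0], [0.0, -0.02, 0.06, 0.0, -0.8, 0.0], [0.0, -0.03, 0.06, 0.0, -0.8, 0.0], [0.01, -0.02, 0.06, 0.0, -0.8, 0.0]]
[[0.01, -0.03, 0.06, 0.0, -0.8, 0.0], [0.02, -0.02, 0.06, 0.0, -0.8, 0.0], [0.02, -0.03, 0.06, 0.0, -0.8, 0.0], [0.03, -0.02, 0.06, 0.0, -0.8, 0.0], [0.03, -0.03, 0.06, 0.0, -0.8, 0.0], [0.03, -0.02, 0.06, 0.0, -0.8, 0.0], [0.04, -0.03, 0.05, 0.0, -0.8, 0.0], [0.04, -0.02, 0.05, 0.0, -0.8, 0.0]]
[[0.05, -0.03, 0.05, -0.01, -0.8, 0.0], [0.05, -0.02, 0.04, 0.0, -0.8, 0.0], [0.05, -0.03, 0.04, -0.01, -0.8, 0.0], [0.05, -0.02, 0.04, 0.0, -0.8, 0.0], [0.06, -0.03, 0.03, -0.01, -0.8, -0.01], [0.06, -0.02, 0.03, 0.0, -0.8, 0.0]]
```

View pics/s2c.png

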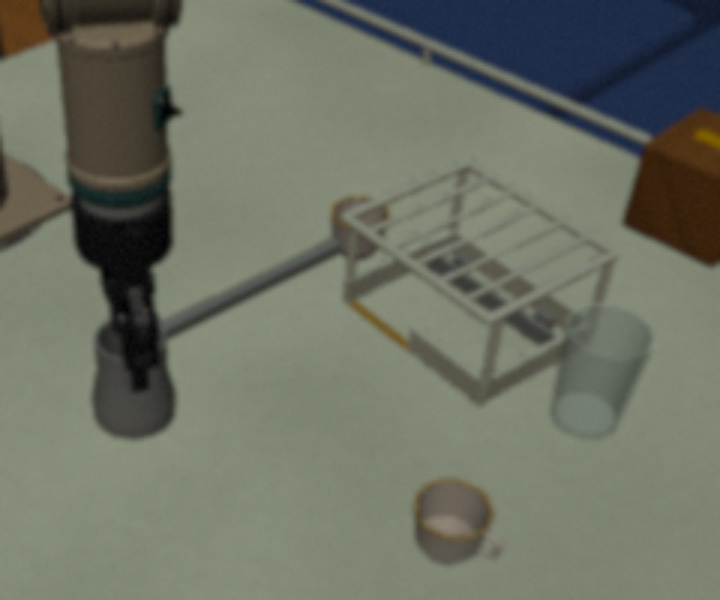

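apply_moves --commands '[[[0,-0.04,0,0,-0.6,0],[0,-0.03,0,0,-1,0],[0,-0.03,0,0,-1,0],[0,-0.03,0,0,-1,0],[0,-0.03,0,0,-1,0],[0,-0.03,0,0,-1,0],[0,-0.03,0,0,-1,0],[0,-0.03,0,0,-1,0]]]'

```text
clock: 6.53
eef_pos: [481.6, -122.4, 143.0]
tool_rot: [-1.576, -0.003, 0.186]
force: [0.3, 0.1, -3.4]
width: 58.6
```

apply_moves --commands '[[[0,-0.03,0,0,-1,0],[0,-0.03,0,0,-1,0],[0,-0.03,0,0,-1,0],[0,-0.03,0,0,-1,0],[0,-0.03,0,0,-1,0],[0,-0.03,0,0,-1,0],[0,-0.03,0,0,-1,0],[0,-0.03,0,0,-1,0]]]'

```text
clock: 7.2
eef_pos: [476.8, -129.1, 152.8]
tool_rot: [-1.578, 0.004, 0.915]
force: [-0.6, 0.5, -2.7]
width: 58.3
```

```bash
python3 - <<'E'
from h import *
s=st(); psi=np.degrees(s['tool_rot'][2])
e=plan((484,60,150),148.4,24)
E
```

```text
{'clock': 7.2, 'qpos': [0.221, 0.523, -0.026, 2.03, 0.036, 0.584, 1.083], 'eef_pos': [476.807, -129.13, 152.802], 'tool_rot': [-1.578, 0.004, 0.915], 'force': [-0.578, 0.457, -2.66], 'width': 58.308}
[[ 0.61   0.004 -0.793]
 [ 0.793 -0.008  0.61 ]
 [-0.004 -1.    -0.008]]
[[0.16, 0.0, 0.11, 0.0, -0.8, 0.0], [0.17, 0.0, 0.1, 0.0, -0.8, 0.0], [0.18, 0.0, 0.09, 0.0, -0.8, 0.0], [0.18, 0.0, 0.08, 0.0, -0.8, -0.01], [0.19, 0.0, 0.07, 0.0, -0.8, 0.0], [0.19, 0.0, 0.05, 0.0, -0.8, -0.01], [0.19, 0.0, 0.04, 0.0, -0.8, 0.0], [0.2, 0.0, 0.03, 0.0, -0.8, -0.01]]
[[0.2, 0.0, 0.01, 0.0, -0.8, 0.0], [0.2, 0.0, 0.0, 0.0, -0.8, -0.01], [0.2, 0.0, -0.02, 0.0, -0.8, -0.01], [0.19, 0.0, -0.03, 0.0, -0.8, 0.0], [0.19, 0.0, -0.04, 0.0, -0.8, -0.01], [0.19, 0.0, -0.06, 0.0, -0.8, 0.0], [0.18, 0.0, -0.07, 0.0, -0.8, -0.01], [0.18, 0.01, -0.08, 0.0, -0.8, 0.0]]
[[0.17, 0.01, -0.09, 0.0, -0.8, -0.01], [0.17, 0.0, -0.11, 0.0, -0.8, -0.01], [0.16, 0.01, -0.12, 0.0, -0.8, 0.0], [0.15, 0.0, -0.13, 0.0, -0.8, -0.01], [0.14, 0.01, -0.14, 0.0, -0.8, 0.0], [0.13, 0.0, -0.14, 0.01, -0.8, -0.01], [0.12, 0.01, -0.15, 0.0, -0.8, 0.0], [0.11, 0.0, -0.16, 0.01, -0.79, -0.01]]
```

apply_moves --commands '[[[0.16,-0.02,0.11,0,-0.85,0],[0.17,-0.02,0.1,0,-0.85,0],[0.18,-0.02,0.09,0,-0.85,0],[0.18,-0.02,0.08,0,-0.85,0],[0.19,-0.02,0.07,0,-0.85,0],[0.19,-0.02,0.05,0,-0.85,0],[0.19,-0.02,0.04,0,-0.85,0],[0.2,-0.02,0.03,0,-0.85,0]]]'

```text
clock: 7.87
eef_pos: [473.2, -73.4, 158.6]
tool_rot: [-1.575, 0.013, 1.528]
force: [-0.6, 0.1, -3.8]
width: 58.6
```

apply_moves --commands '[[[0.2,0,0.01,0,-0.85,0],[0.2,0,0,0,-0.85,0],[0.2,0,-0.02,0,-0.85,0],[0.19,0,-0.03,0,-0.85,0],[0.19,0,-0.04,0,-0.85,0],[0.19,0,-0.06,0,-0.85,0],[0.18,0,-0.07,0,-0.85,0],[0.18,0,-0.08,0,-0.85,0]]]'

```text
clock: 8.53
eef_pos: [467.1, -15.3, 157.4]
tool_rot: [-1.565, 0.016, 2.145]
force: [0.9, -0.0, -3.5]
width: 58.7
```

```bash
python3 - <<'E'
from h import *
s=st()
e=plan((484,100,120),148.7,8)
E
```

```text
{'clock': 8.533, 'qpos': [0.217, 0.506, -0.362, 2.086, 0.338, 0.603, 1.76], 'eef_pos': [467.134, -15.256, 157.37], 'tool_rot': [-1.565, 0.016, 2.145], 'force': [0.881, -0.001, -3.457], 'width': 58.678}
[[-0.543  0.004 -0.84 ]
 [ 0.84  -0.016 -0.543]
 [-0.016 -1.     0.006]]
[[0.28, 0.11, -0.24, -0.01, -0.65, -0.02], [0.26, 0.11, -0.26, -0.01, -0.64, -0.02], [0.25, 0.11, -0.27, -0.01, -0.65, -0.02], [0.23, 0.11, -0.28, -0.01, -0.64, -0.02], [0.21, 0.12, -0.29, -0.02, -0.65, -0.02], [0.2, 0.12, -0.31, -0.01, -0.64, -0.02], [0.18, 0.11, -0.32, -0.02, -0.65, -0.02], [0.16, 0.12, -0.32, -0.01, -0.64, -0.02]]
```

apply_moves --commands '[[[0.29,0.1,-0.24,-0.01,-0.7,-0.02],[0.27,0.1,-0.26,-0.01,-0.7,-0.02],[0.26,0.1,-0.27,-0.01,-0.7,-0.02],[0.24,0.1,-0.28,-0.01,-0.7,-0.02],[0.22,0.11,-0.29,-0.02,-0.65,-0.02],[0.21,0.11,-0.31,-0.01,-0.65,-0.02],[0.19,0.11,-0.32,-0.02,-0.65,-0.02],[0.17,0.11,-0.32,-0.01,-0.65,-0.02]]]'

```text
clock: 9.2
eef_pos: [478.5, 110.9, 118.9]
tool_rot: [-1.571, -0.001, 2.654]
force: [1.1, -0.3, -3.6]
width: 58.4
```

```bash
python3 - <<'E'
from h import *
s=st()
e=plan((483,103,60),148.7,8)
e=plan((483,103,47),148.7,4,e)
E
```

```text
{'clock': 9.2, 'qpos': [0.029, 0.617, -0.461, 2.05, 0.486, 0.581, 1.883], 'eef_pos': [478.467, 110.884, 118.909], 'tool_rot': [-1.571, -0.001, 2.654], 'force': [1.127, -0.31, -3.572], 'width': 58.437}
[[-0.884 -0.001 -0.468]
 [ 0.468  0.    -0.884]
 [ 0.001 -1.    -0.   ]]
[[-0.02, 0.18, 0.02, 0.0, 0.08, 0.0], [-0.02, 0.18, 0.01, 0.0, 0.09, 0.0], [-0.03, 0.19, 0.01, 0.0, 0.08, 0.0], [-0.03, 0.18, 0.02, 0.0, 0.09, 0.0], [-0.02, 0.19, 0.01, 0.0, 0.08, 0.0], [-0.03, 0.18, 0.02, 0.0, 0.09, 0.0], [-0.02, 0.19, 0.01, 0.0, 0.08, 0.01], [-0.03, 0.18, 0.02, 0.0, 0.09, 0.0]]
[[0.0, 0.08, 0.0, 0.0, 0.0, 0.0], [0.0, 0.08, 0.0, 0.0, 0.0, 0.0], [0.0, 0.08, 0.0, 0.0, 0.0, 0.0], [0.0, 0.09, 0.0, 0.0, 0.0, 0.0]]
```

apply_moves --commands '[[[-0.03,0.16,0.02,0,0.09,0],[-0.03,0.16,0.02,0,0.09,0],[-0.03,0.16,0.02,0,0.09,0],[-0.03,0.16,0.02,0,0.09,0],[-0.03,0.16,0.02,0,0.09,0],[-0.03,0.16,0.02,0,0.09,0],[-0.03,0.14,0.02,0,0.09,0],[-0.02,0.1,0,0,0,0]]]'

```text
clock: 9.87
eef_pos: [484.0, 104.4, 64.9]
tool_rot: [-1.571, -0.002, 2.604]
force: [0.0, -0.1, -3.5]
width: 58.6
```

apply_moves --commands '[[[0,0.1,0,0,0,0],[0,0.07,0,0,0,0],[0,0.05,0,0,0,0],[0,0.05,0,0,0,0],[0,0.03,0,0,0,0],[0,0.03,0,0,0,0]]]'

```text
clock: 10.37
eef_pos: [484.3, 103.6, 49.8]
tool_rot: [-1.571, -0.002, 2.603]
force: [-0.1, 0.0, -2.7]
width: 58.3
```

apply_moves --commands '[[[0,0.03,0,0,0,0],[0,0.03,0,0,0,0],[0,0.02,0,0,0,0]]]'

```text
clock: 10.62
eef_pos: [484.3, 104.0, 49.5]
tool_rot: [-1.57, 0.0, 2.603]
force: [-1.9, -0.7, 0.8]
width: 58.4
```

apply_moves --commands '[[[0,0,0,0,0,0],[0,0,0,0,0,0],[0,0,0,0,0,0],[0,0,0,0,0,0],[0,0,0,0,0,0],[0,0,0,0,0,0],[0,0,0,0,0,0],[0,0,0,0,0,0]]]' --claw 85

```text
clock: 11.28
eef_pos: [486.3, 105.0, 50.8]
tool_rot: [-1.574, 0.003, 2.604]
force: [0.5, -0.0, 0.7]
width: 85.0
```

apply_moves --commands '[[[0,-0.2,0,0,0,0],[0,-0.4,0,0,0,0],[0,-0.6,0,0,0,0],[0,-0.6,0,0,0,0],[0,-0.6,0,0,0,0],[0,-0.6,0,0,0,0],[0,-0.4,0,0,0,0],[0,0,0,0,0,0]]]'

```text
clock: 11.95
eef_pos: [483.6, 105.2, 194.8]
tool_rot: [-1.571, -0.0, 2.606]
force: [-0.9, 0.4, 0.6]
width: 85.0
```

```bash
python3 - <<'E'
from h import *
s=st()
grab('wrist','w3')
a=grab('scene','s3'); cv2.imwrite('pics/s3c.png',cv2.resize(cv2.imread('pics/s3.png')[100:280,200:440],None,fx=3.3,fy=3.3))
e=plan((460,-75,150),-6.6,32)
E
```

```text
{'clock': 11.95, 'qpos': [0.107, 0.506, -0.543, 1.972, 0.371, 0.762, 1.953], 'eef_pos': [483.64, 105.207, 194.817], 'tool_rot': [-1.571, -0.0, 2.606], 'force': [-0.886, 0.411, 0.565], 'width': 85.026}
[[-0.86 -0.   -0.51]
 [ 0.51  0.   -0.86]
 [ 0.   -1.    0.  ]]
[[-0.06, 0.03, 0.13, 0.0, 0.97, 0.0], [-0.07, 0.03, 0.12, 0.0, 0.97, 0.0], [-0.08, 0.03, 0.12, 0.0, 0.97, 0.0], [-0.09, 0.03, 0.11, 0.0, 0.97, 0.0], [-0.1, 0.03, 0.1, 0.0, 0.98, 0.0], [-0.1, 0.03, 0.09, 0.0, 0.97, 0.0], [-0.11, 0.03, 0.09, 0.0, 0.98, 0.0], [-0.12, 0.03, 0.08, 0.0, 0.97, 0.0]]
[[-0.13, 0.03, 0.07, 0.0, 0.98, 0.0], [-0.13, 0.03, 0.05, 0.0, 0.97, 0.0], [-0.13, 0.03, 0.04, 0.0, 0.98, 0.0], [-0.14, 0.03, 0.03, 0.0, 0.97, 0.0], [-0.14, 0.04, 0.02, 0.0, 0.98, 0.0], [-0.14, 0.03, 0.01, 0.0, 0.97, 0.0], [-0.14, 0.04, 0.0, 0.0, 0.98, 0.0], [-0.14, 0.03, -0.02, 0.0, 0.97, 0.0]]
[[-0.14, 0.04, -0.03, 0.0, 0.98, 0.0], [-0.14, 0.03, -0.04, 0.0, 0.97, 0.0], [-0.13, 0.04, -0.05, 0.0, 0.98, 0.0], [-0.13, 0.03, -0.06, 0.0, 0.97, 0.0], [-0.12, 0.04, -0.07, 0.0, 0.98, 0.0], [-0.11, 0.03, -0.08, 0.0, 0.97, 0.0], [-0.11, 0.04, -0.09, 0.0, 0.98, 0.0], [-0.1, 0.03, -0.1, 0.0, 0.97, -0.01]]
[[-0.09, 0.04, -0.11, 0.0, 0.98, 0.0], [-0.08, 0.03, -0.12, 0.0, 0.97, -0.01], [-0.07, 0.04, -0.12, 0.0, 0.98, 0.0], [-0.06, 0.03, -0.13, 0.0, 0.97, -0.01], [-0.05, 0.04, -0.13, 0.0, 0.98, 0.0], [-0.04, 0.03, -0.14, 0.0, 0.97, -0.01], [-0.02, 0.04, -0.14, 0.0, 0.98, 0.0], [-0.01, 0.03, -0.14, 0.0, 0.97, -0.01]]
```

View pics/w3.png

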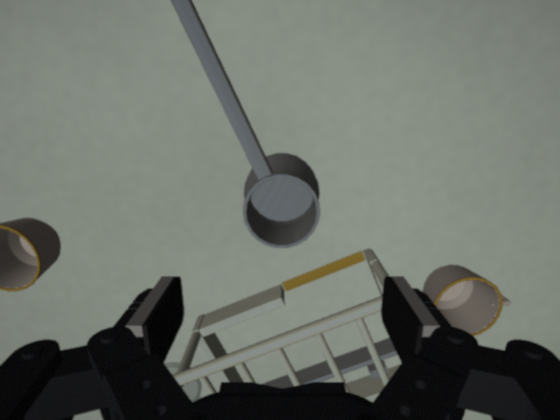

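```bash
python3 - <<'E'
from h import *
d=load('w3')
r=plane(d,[(282,210)],85)[0]; print('rim',r)
h=plane(d,[(263,172),(222,80),(186,5)],80); print(h, np.degrees(np.arctan2(*(h[2]-h[0])[[1,0]])))
g=plane(d,[(197,327),(283,288)],30); print('guard top front',g)
y=plane(d,[(285,284),(363,255)],0); print('stripe front?',y,np.degrees(np.arctan2(*(y[1]-y[0])[[1,0]])))
t=plane(d,[(180,379),(385,300)],113); print('front top bar',t,np.degrees(np.arctan2(*(t[0]-t[1])[[1,0]])))
for o in [np.array([547,254])]:
  a=np.radians(-6.6); M=np.array([[np.cos(a),np.sin(a)],[-np.sin(a),np.cos(a)]])
  for n,p in dict(rim=r,h=h[2],g0=g[0],g1=g[1],y0=y[0],y1=y[1],t0=t[0],t1=t[1]).items(): print(n,M@(p[:2]-o))
  u=(h[2]-r)[:2];u/=np.hypot(*u);print('grasp at 190',r[:2]+190*u)
E
```

```text
rim [481.94328553 103.64053998  85.        ]
[[479.76168194  71.73734382  80.        ]
 [470.40098155   1.56771381  80.        ]
 [465.18501673 -49.42166835  80.        ]] -96.86029372687685
guard top front [[631.56126191 181.59200862  30.        ]
 [530.90781061 188.1933074   30.        ]]
stripe front? [[534.91176794 199.46998765   0.        ]
 [445.50900032 212.30674025   0.        ]] 171.82912302536351
front top bar [[621.04544188 176.73342896 113.        ]
 [447.45989394 195.78984789 113.        ]] -6.264908224418507
rim [ -47.34368049 -156.84042602]
h [ -46.39835425 -310.81440287]
g0 [ 92.32322281 -62.20889616]
g1 [ -8.42190894 -67.22016661]
y0 [ -5.74059628 -55.55801612]
y1 [-96.02629057 -53.08203505]
t0 [ 82.43552488 -68.24393527]
t1 [-92.18992143 -69.26523594]
grasp at 190 [461.26439466 -85.23080108]
```

apply_moves --commands '[[[-0.06,0.02,0.13,0,0.97,0],[-0.07,0.02,0.12,0,0.97,0],[-0.08,0.02,0.12,0,0.97,0],[-0.09,0.02,0.11,0,0.97,0],[-0.1,0.02,0.1,0,0.97,0],[-0.1,0.02,0.09,0,0.97,0],[-0.11,0.02,0.09,0,0.97,0],[-0.12,0.02,0.08,0,0.97,0]]]'

```text
clock: 12.72
eef_pos: [469.1, 56.9, 177.4]
tool_rot: [-1.549, -0.004, 1.901]
force: [-0.7, -0.1, -1.1]
width: 85.2
```

apply_moves --commands '[[[-0.13,0.02,0.07,0,0.97,0],[-0.13,0.02,0.05,0,0.97,0],[-0.13,0.02,0.04,0,0.97,0],[-0.14,0.02,0.03,0,0.97,0],[-0.14,0.02,0.02,0,0.97,0],[-0.14,0.02,0.01,0,0.97,0],[-0.14,0.02,0,0,0.97,0],[-0.14,0.02,-0.02,0,0.97,0]]]'

```text
clock: 13.38
eef_pos: [452.1, 8.3, 161.4]
tool_rot: [-1.532, 0.024, 1.191]
force: [-0.3, 1.5, -0.4]
width: 84.7
```

apply_moves --commands '[[[-0.14,0.02,-0.03,0,0.97,0],[-0.14,0.02,-0.04,0,0.97,0],[-0.13,0.02,-0.05,0,0.97,0],[-0.13,0.02,-0.06,0,0.97,0],[-0.12,0.02,-0.07,0,0.97,0],[-0.11,0.02,-0.08,0,0.97,0],[-0.11,0.02,-0.09,0,0.97,0],[-0.1,0.02,-0.1,0,0.97,0]]]'

```text
clock: 14.05
eef_pos: [432.9, -39.2, 146.7]
tool_rot: [-1.55, 0.066, 0.479]
force: [-0.9, -0.7, -0.4]
width: 84.8
```

```bash
python3 - <<'E'
from h import *
s=st()
e=plan((460,-80,140),-6.6,10)
E
```

```text
{'clock': 14.05, 'qpos': [-0.05, 0.5, 0.092, 2.125, -0.053, 0.586, 0.556], 'eef_pos': [432.871, -39.22, 146.715], 'tool_rot': [-1.55, 0.066, 0.479], 'force': [-0.935, -0.67, -0.367], 'width': 84.819}
[[ 0.885 -0.068 -0.46 ]
 [ 0.46  -0.012  0.888]
 [-0.066 -0.998  0.02 ]]
[[0.01, 0.01, -0.12, 0.0, 0.68, -0.08], [0.02, 0.01, -0.12, 0.0, 0.68, -0.08], [0.03, 0.01, -0.12, 0.0, 0.68, -0.08], [0.04, 0.02, -0.12, 0.0, 0.68, -0.08], [0.04, 0.01, -0.12, 0.0, 0.68, -0.08], [0.05, 0.02, -0.11, 0.0, 0.68, -0.08], [0.06, 0.02, -0.11, 0.0, 0.68, -0.08], [0.06, 0.01, -0.11, 0.0, 0.68, -0.08]]
[[0.07, 0.02, -0.1, 0.0, 0.68, -0.08], [0.07, 0.02, -0.09, 0.0, 0.68, -0.08]]
```

apply_moves --commands '[[[0.01,0,-0.12,0,0.7,-0.08],[0.02,0,-0.12,0,0.7,-0.08],[0.03,0,-0.12,0,0.7,-0.08],[0.04,0,-0.12,0,0.7,-0.08],[0.05,0,-0.12,0,0.7,-0.08],[0.07,0,-0.12,0,0.7,-0.08],[0.08,0,-0.12,0,0.7,-0.08],[0.09,0,-0.12,0,0.7,-0.08]]]' --claw 50

```text
clock: 14.72
eef_pos: [447.9, -75.5, 136.7]
tool_rot: [-1.576, 0.036, -0.037]
force: [0.1, 0.6, 1.1]
width: 49.8
```

```bash
python3 - <<'E'
from h import *
s=st()
e=plan((461.5,-83,100),-6.9,8)
e=plan((461.5,-83,56),-6.9,8,e)
E
```

```text
{'clock': 14.717, 'qpos': [-0.056, 0.535, 0.223, 2.114, -0.2, 0.548, 0.275], 'eef_pos': [447.922, -75.549, 136.708], 'tool_rot': [-1.576, 0.036, -0.037], 'force': [0.095, 0.639, 1.086], 'width': 49.752}
[[ 0.999 -0.036  0.037]
 [-0.037 -0.004  0.999]
 [-0.036 -0.999 -0.005]]
[[0.05, 0.11, -0.02, 0.01, 0.12, -0.05], [0.05, 0.11, -0.02, 0.01, 0.12, -0.05], [0.05, 0.11, -0.02, 0.01, 0.12, -0.05], [0.04, 0.12, -0.02, 0.01, 0.12, -0.05], [0.05, 0.11, -0.02, 0.01, 0.12, -0.05], [0.04, 0.12, -0.02, 0.01, 0.12, -0.05], [0.05, 0.12, -0.02, 0.01, 0.12, -0.06], [0.04, 0.11, -0.02, 0.01, 0.12, -0.05]]
[[0.0, 0.14, 0.0, 0.0, 0.0, 0.0], [0.0, 0.14, 0.0, 0.0, 0.0, 0.0], [0.0, 0.14, 0.0, 0.0, 0.0, 0.0], [0.0, 0.14, 0.0, 0.0, 0.0, 0.0], [0.0, 0.14, 0.0, 0.0, 0.0, 0.0], [0.0, 0.13, 0.0, 0.0, 0.0, 0.0], [0.0, 0.14, 0.0, 0.0, 0.0, 0.0], [0.0, 0.13, 0.0, 0.0, 0.0, 0.0]]
```

apply_moves --commands '[[[0.05,0.1,-0.02,0.01,0.12,-0.06],[0.05,0.1,-0.02,0.01,0.12,-0.06],[0.05,0.1,-0.02,0.01,0.12,-0.06],[0.05,0.1,-0.02,0.01,0.12,-0.06],[0.05,0.1,-0.02,0.01,0.12,-0.06],[0.05,0.1,-0.02,0.01,0.12,-0.06],[0.05,0.1,-0.02,0.01,0.12,-0.06],[0.05,0.1,-0.02,0.01,0.12,-0.06]]]'

```text
clock: 15.38
eef_pos: [460.4, -83.3, 98.0]
tool_rot: [-1.572, -0.001, -0.124]
force: [0.9, 0.3, 0.6]
width: 50.1
```

```bash
python3 - <<'E'
from h import *
s=st(); d=grab('wrist','w4')
img=d['image'].copy()
cv2.imwrite('pics/w4s.png',img[:,:,::-1])
e=plan((461.5,-83,56),-6.9,8)
E
```

```text
{'clock': 15.383, 'qpos': [-0.012, 0.607, 0.19, 2.138, -0.268, 0.417, 0.266], 'eef_pos': [460.434, -83.3, 97.999], 'tool_rot': [-1.572, -0.001, -0.124], 'force': [0.898, 0.342, 0.593], 'width': 50.124}
[[ 0.992  0.001  0.124]
 [-0.124 -0.001  0.992]
 [ 0.001 -1.    -0.001]]
[[0.0, 0.13, 0.0, 0.0, -0.01, 0.0], [0.0, 0.13, 0.0, 0.0, -0.01, 0.0], [0.0, 0.13, 0.0, 0.0, 0.0, 0.0], [0.01, 0.13, 0.0, 0.0, -0.01, 0.0], [0.0, 0.13, 0.0, 0.0, 0.0, 0.0], [0.01, 0.13, 0.01, 0.0, -0.01, 0.0], [0.0, 0.13, 0.0, 0.01, 0.0, 0.0], [0.01, 0.13, 0.01, 0.0, -0.01, 0.01]]
```

View pics/w4s.png

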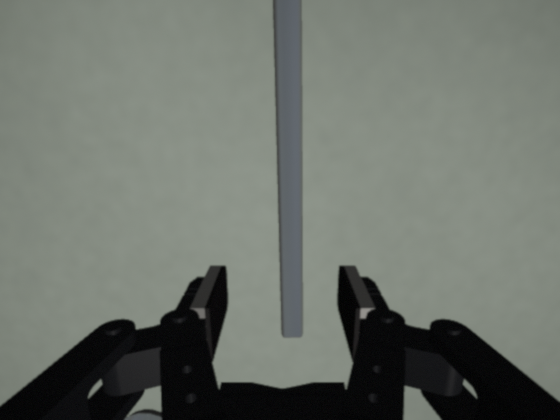

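apply_moves --commands '[[[0.02,0.12,0,0,0,0],[0.02,0.12,0,0,0,0],[0.01,0.12,0,0,0,0],[0,0.12,0,0,0,0],[0,0.12,0,0,0,0],[0,0.12,0,0,0,0],[0,0.12,0,0,0,0],[0,0.1,0,0,0,0]]]'

```text
clock: 16.1
eef_pos: [463.2, -83.9, 56.4]
tool_rot: [-1.572, -0.002, -0.125]
force: [-0.5, -0.2, -0.2]
width: 50.1
```

apply_moves --commands '[[[0,0,0,0,0,0],[0,0,0,0,0,0],[0,0,0,0,0,0],[0,0,0,0,0,0],[0,0,0,0,0,0],[0,0,0,0,0,0],[0,0,0,0,0,0],[0,0,0,0,0,0]]]' --claw 4

```text
clock: 16.77
eef_pos: [462.2, -83.6, 55.7]
tool_rot: [-1.571, 0.0, -0.123]
force: [-0.3, -0.7, -0.6]
width: 10.8
```

apply_moves --commands '[[[-0.02,0,0.15,0,0,0],[-0.01,0,0.25,0,0,0],[0,0,0.25,0,0,0],[0,0,0.25,0,0,0],[0,0,0.25,0,0,0],[0,0,0.25,0,0,0],[0,0,0.2,0,0,0],[0,0,0.1,0,0,0]]]'

```text
clock: 17.43
eef_pos: [470.8, -9.8, 56.0]
tool_rot: [-1.572, -0.002, -0.125]
force: [0.2, -1.3, -0.4]
width: 10.8
```

```bash
python3 - <<'E'
from h import *
s=st(); a=grab('scene','s5');b=grab('side','d5')
f=lambda t,x0,y0:cv2.convertScaleAbs(cv2.resize(cv2.imread(f'pics/{t}.png')[y0:y0+110,x0:x0+100],None,fx=4,fy=4,interpolation=cv2.INTER_CUBIC),alpha=1.4)
cv2.imwrite('pics/c5.png',np.hstack([f('s5',290,125),f('d5',185,125)]))
E
```

```text
{'clock': 17.433, 'qpos': [-0.154, 0.692, 0.168, 2.152, -0.34, 0.319, 0.174], 'eef_pos': [470.772, -9.792, 55.959], 'tool_rot': [-1.572, -0.002, -0.125], 'force': [0.156, -1.319, -0.402], 'width': 10.75}
[[ 0.992  0.002  0.125]
 [-0.125 -0.002  0.992]
 [ 0.002 -1.    -0.002]]
```

View pics/c5.png

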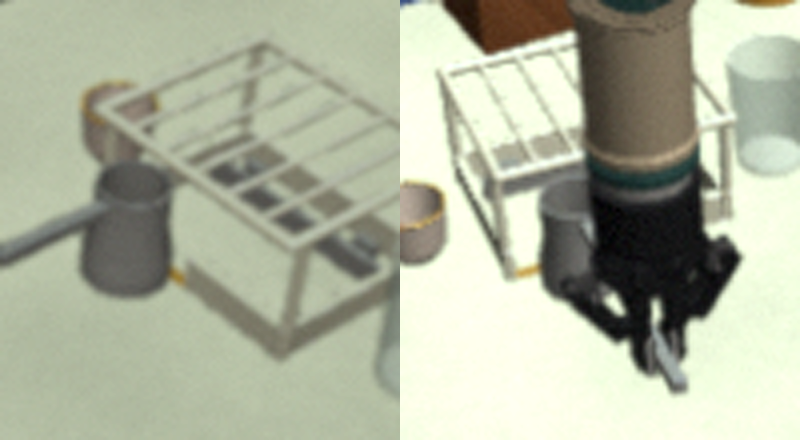

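```bash
python3 - <<'E'
from h import *
a,b=load('s5'),load('d5')
S=lambda *p:np.array(p,float)/4+[290,125]-.4
D=lambda *p:(np.array(p,float)-[400,0])/4+[185,125]-.4
an=np.radians(-6.6); M=np.array([[np.cos(an),np.sin(an)],[-np.sin(an),np.cos(an)]]);o=np.array([547,254])
inv=lambda x,y:np.r_[o+M.T@np.array([x,y],float)]
f=lambda p:(p[:,:2]-o)@M.T
print('rim scene',f(plane(a,S((134,185)),85)))
print('guard end/base corner scene',f(plane(a,S((190,287),(282,357)),0)),'guard top end',f(plane(a,S((190,262)),30)))
print('post base side',f(plane(b,D((512,277)),0)))
# foot tangent left in side & right in scene: ray-on-plane z=10
for n,d,p in(('side left',b,D((541,268))),('scene right',a,S((171,265)))):
    c,v=ray(d,p);q=plane(d,p,12)[0,:2];u=v[0,:2]/np.hypot(*v[0,:2]);nrm=np.array([-u[1],u[0]])
    print(n,f(q[None]),'normal(riser)',M@nrm,'signed dist of (-47,-83)', (inv(-47,-83)-q)@nrm)
E
```

```text
rim scene [[-41.20461044 -83.45921831]]
guard end/base corner scene [[  1.95081328 -53.54415213]
 [ 99.41274826 -52.72525285]] guard top end [[  4.09313    -60.39000496]]
post base side [[-99.17556967 -54.36903794]]
side left [[-76.52663993 -67.91353266]] normal(riser) [-0.97433056  0.2251221 ] signed dist of (-47,-83) -32.16500484107426
scene right [[-16.4111416  -58.28596465]] normal(riser) [-0.74000592 -0.67260035] signed dist of (-47,-83) 39.25860528231054
```

apply_moves --commands '[[[-0.05,0,0.05,0,0,0],[-0.05,0,0.15,0,0,0],[0,0,0.2,0,0,0],[0,0,0.2,0,0,0],[0,0,0.2,0,0,0],[0,0,0.2,0,0,0],[0,0,0.1,0,0,0]]]'

```text
clock: 18.12
eef_pos: [471.9, 35.3, 55.9]
tool_rot: [-1.574, -0.002, -0.13]
force: [0.1, -1.3, -1.0]
width: 11.0
```

apply_moves --commands '[[[0,0,0.12,0,0,0],[0,0,0.15,0,0,0],[0,0,0.15,0,0,0],[0,0,0.15,0,0,0],[0,0,0.15,0,0,0],[0,0,0.1,0,0,0],[0,0,0.06,0,0,0]]]'

```text
clock: 18.7
eef_pos: [476.8, 75.0, 55.7]
tool_rot: [-1.574, -0.002, -0.128]
force: [0.4, -1.3, -0.2]
width: 11.3
```

apply_moves --commands '[[[0,0,0.06,0,0,0],[0,0,0.06,0,0,0],[0,0,0.06,0,0,0],[0,0,0.06,0,0,0],[0,0,0.06,0,0,0]]]'

```text
clock: 19.12
eef_pos: [478.3, 87.5, 55.6]
tool_rot: [-1.575, -0.002, -0.129]
force: [-0.0, -1.9, -0.1]
width: 10.9
```

apply_moves --commands '[[[0,0,0.06,0,0,0],[0,0,0.06,0,0,0],[0,0,0.05,0,0,0]]]'

```text
clock: 19.37
eef_pos: [478.8, 92.9, 55.6]
tool_rot: [-1.577, -0.001, -0.131]
force: [-0.7, -4.3, 2.1]
width: 10.7
```

apply_moves --commands '[[[0,0,0.05,0,0,0],[0,0,0.05,0,0,0],[0,0,0.05,0,0,0]]]'

```text
clock: 19.62
eef_pos: [479.2, 97.8, 55.6]
tool_rot: [-1.578, -0.001, -0.132]
force: [-0.8, -4.0, 1.4]
width: 10.5
```

apply_moves --commands '[[[0,0,0.05,0,0,0],[0,0,0.05,0,0,0]]]'

```text
clock: 19.78
eef_pos: [479.1, 98.4, 55.7]
tool_rot: [-1.583, -0.0, -0.135]
force: [-1.7, -10.1, 3.2]
width: 11.3
```

apply_moves --commands '[[[0,0,0.04,0,0,0],[0,0,0.04,0,0,0]]]'

```text
clock: 19.95
eef_pos: [478.9, 98.4, 55.8]
tool_rot: [-1.587, 0.001, -0.137]
force: [-1.3, -8.1, 3.9]
width: 10.8
```

apply_moves --commands '[[[0,0,-0.04,0,-0.05,0],[0,0,-0.02,0.05,-0.05,0],[0,0,0,0.04,-0.05,0],[0,0,0,0,-0.05,0]]]'

```text
clock: 20.28
eef_pos: [480.3, 98.3, 56.2]
tool_rot: [-1.575, -0.002, -0.119]
force: [0.5, -3.1, 1.1]
width: 11.0
```

apply_moves --commands '[[[0,0,-0.05,0,0,0],[0.15,0,0,0,0,0],[0.25,0,0,0,0,0],[0.25,0,0,0,0,0],[0.25,0,0,0,0,0],[0.25,0,0,0,0,0],[0.25,0,0,0,0,0],[0.15,0,0,0,0,0]]]'

```text
clock: 20.95
eef_pos: [534.0, 90.7, 53.6]
tool_rot: [-1.578, 0.024, -0.096]
force: [-3.1, -1.6, 2.8]
width: 10.8
```

apply_moves --commands '[[[0.1,-0.03,0,0.02,0.05,-0.05],[0.2,-0.03,0,0.02,0.06,-0.06],[0.2,-0.02,0,0.02,0.06,-0.06],[0.2,-0.01,0,0.02,0.06,-0.06],[0.2,-0.01,0,0,0.06,-0.06],[0.1,-0.01,0,0,0.06,-0.06]]]'

```text
clock: 21.45
eef_pos: [577.6, 86.8, 57.0]
tool_rot: [-1.571, -0.007, -0.128]
force: [-0.6, -0.1, -1.4]
width: 10.8
```

apply_moves --commands '[[[0.06,0,0,0,0,0],[0.05,0,0,0,0,0],[0.05,0,0,0,0,0]]]'

```text
clock: 21.7
eef_pos: [586.0, 85.8, 57.0]
tool_rot: [-1.57, -0.009, -0.129]
force: [-2.2, -0.3, -0.9]
width: 10.6
```

apply_moves --commands '[[[0.04,0,0,0,0,0],[0.04,0,0,0,0,0]]]'

```text
clock: 21.87
eef_pos: [587.3, 85.4, 56.4]
tool_rot: [-1.571, -0.005, -0.128]
force: [-3.1, -0.9, -0.7]
width: 11.0
```

apply_moves --commands '[[[0.04,0,0,0,0,0],[0.04,0,0,0,0,0]]]'

```text
clock: 22.03
eef_pos: [588.6, 84.9, 56.0]
tool_rot: [-1.572, -0.001, -0.126]
force: [-3.8, -0.8, 0.6]
width: 11.2
```

```bash
python3 - <<'E'
from h import *
s=st(); print(s['torque'])
a=grab('scene','s6');b=grab('side','d6')
f=lambda t,x0,y0:cv2.convertScaleAbs(cv2.resize(cv2.imread(f'pics/{t}.png')[y0:y0+120,x0:x0+100],None,fx=4,fy=4,interpolation=cv2.INTER_CUBIC),alpha=1.4)
cv2.imwrite('pics/c6.png',np.hstack([f('s6',305,120),f('d6',195,115)]))
E
```

```text
{'clock': 22.033, 'qpos': [-0.354, 0.803, 0.262, 1.815, -0.35, 0.569, 0.003], 'eef_pos': [588.572, 84.945, 55.95], 'tool_rot': [-1.572, -0.001, -0.126], 'force': [-3.815, -0.759, 0.602], 'width': 11.244}
[[ 0.992  0.001  0.126]
 [-0.126 -0.001  0.992]
 [ 0.001 -1.    -0.001]]
[-0.21173089  1.00488133  0.73952045]
```

View pics/c6.png

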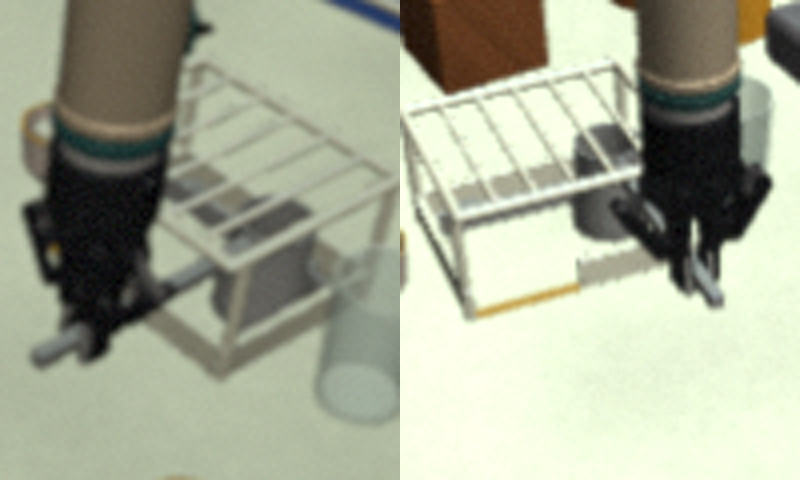

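apply_moves --commands '[[[0.05,0,0,0,0,0],[0.05,0,0,0,0,0]]]'

```text
clock: 22.3
eef_pos: [591.1, 84.2, 55.8]
tool_rot: [-1.573, 0.002, -0.125]
force: [-5.0, -1.2, 2.1]
width: 11.0
```

```bash
python3 - <<'E'
from h import *
s=st(); print(s['torque'])
d=grab('wrist','w7')
E
```

```text
{'clock': 22.3, 'qpos': [-0.352, 0.807, 0.263, 1.805, -0.348, 0.578, 0.004], 'eef_pos': [591.107, 84.214, 55.804], 'tool_rot': [-1.573, 0.002, -0.125], 'force': [-5.044, -1.245, 2.146], 'width': 10.96}
[[ 0.992 -0.002  0.124]
 [-0.124 -0.002  0.992]
 [-0.002 -1.    -0.002]]
[-0.23895529  1.25519442  0.83860025]
```

View pics/w7.png

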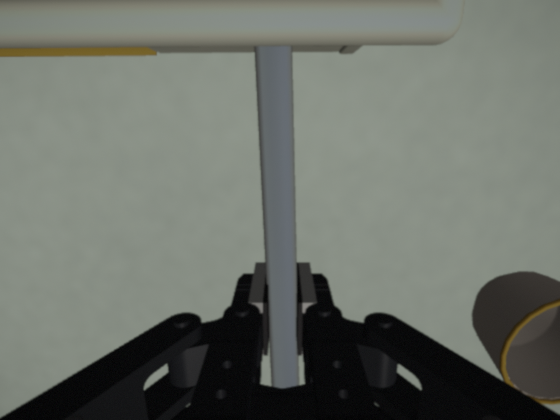

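```bash
python3 - <<'E'
from h import *
d=load('w7')
an=np.radians(-6.6); M=np.array([[np.cos(an),np.sin(an)],[-np.sin(an),np.cos(an)]]);o=np.array([547,254])
f=lambda p:((p[:,:2]-o)@M.T).round(1)
h=plane(d,[(274.5,50),(278.5,160),(281,240)],80);print('handle',f(h))
u=f(h)[0]-f(h)[2];print('yaw in riser (deg from +y)',np.degrees(np.arctan2(u[0],u[1])),'end',f(plane(d,[(285,387)],80)))
print('bar right end',f(plane(d,[(460,20)],113)),'front edge',f(plane(d,[(100,47),(430,42)],113)))
print('guard/stripe end',f(plane(d,[(156,54)],0)), 'post foot',f(plane(d,[(345,50)],0)))
E
```

```text
handle [[  61.1  -70.2]
 [  61.9 -104.9]
 [  62.4 -134.6]]
yaw in riser (deg from +y) -1.1564347617184838 end [[  63.5 -202.4]]
bar right end [[103.3 -69.4]] front edge [[ 21.9 -74.1]
 [ 97.1 -73.9]]
guard/stripe end [[ -3.7 -59.4]] post foot [[ 96.6 -58.5]]
```

apply_moves --commands '[[[-0.03,0,0,0,0,0],[-0.02,0,0,0,0,0],[0,0,0,0,0,0]]]'

```text
clock: 22.6
eef_pos: [589.1, 84.8, 55.9]
tool_rot: [-1.572, 0.003, -0.124]
force: [-4.0, -1.3, 0.5]
width: 10.9
```

apply_moves --commands '[[[0,0,0,0,0,0],[0,0,0,0,0,0],[0,0,0,0,0,0],[0,0,0,0,0,0],[0,0,0,0,0,0]]]' --claw 40

```text
clock: 23.02
eef_pos: [598.1, 85.6, 58.4]
tool_rot: [-1.568, -0.016, -0.132]
force: [-0.2, -0.4, -0.9]
width: 39.9
```

apply_moves --commands '[[[-0.03,-0.1,0,0,0,0],[-0.03,-0.3,0,0,0,0],[0,-0.5,0,0,0,0],[0,-0.6,0,0,0,0],[0,-0.6,-0.2,0,0,0],[0,-0.6,-0.5,0,0,0],[0,-0.3,-0.6,0,0,0],[0,0,-0.4,0,0,0]]]'

```text
clock: 23.68
eef_pos: [585.3, 22.1, 188.2]
tool_rot: [-1.564, -0.019, -0.126]
force: [0.4, -1.2, -0.5]
width: 39.9
```

```bash
python3 - <<'E'
from h import *
s=st(); w=grab('wrist','w8'); a=grab('scene','s8');b=grab('side','d8')
f=lambda t,x0,y0:cv2.convertScaleAbs(cv2.resize(cv2.imread(f'pics/{t}.png')[y0:y0+125,x0:x0+125],None,fx=3.2,fy=3.2,interpolation=cv2.INTER_CUBIC),alpha=1.4)
top=np.hstack([f('s8',290,115),f('d8',190,110)])
cv2.imwrite('pics/c8.png',np.vstack([top[:300],np.hstack([cv2.resize(cv2.imread('pics/w8.png'),(400,300)),top[300:400,:400].repeat(1,0).copy() if False else np.vstack([top[300:400,400:],top[300:400,:400],np.zeros((100,400,3),np.uint8)])])]))
E
```

```text
{'clock': 23.683, 'qpos': [-0.301, 0.599, 0.341, 1.774, -0.273, 0.794, 0.048], 'eef_pos': [585.335, 22.121, 188.2], 'tool_rot': [-1.564, -0.019, -0.126], 'force': [0.397, -1.241, -0.453], 'width': 39.909}
[[ 0.992  0.02   0.125]
 [-0.125  0.004  0.992]
 [ 0.019 -1.     0.007]]
```

View pics/c8.png

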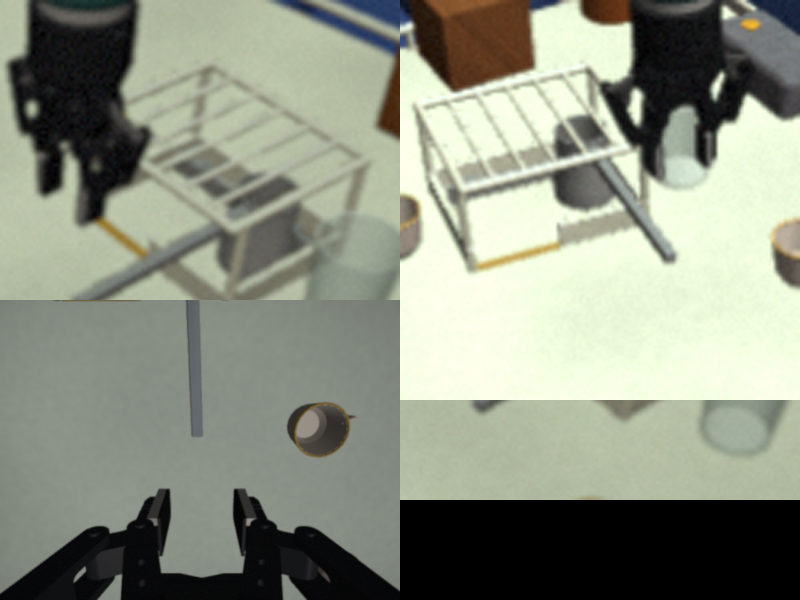

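```bash
python3 - <<'E'
from h import *
d=load('w8'); g=cv2.cvtColor(cv2.imread('pics/w8.png'),cv2.COLOR_BGR2GRAY).astype(float)
an=np.radians(-6.6); M=np.array([[np.cos(an),np.sin(an)],[-np.sin(an),np.cos(an)]]);o=np.array([547,254])
f=lambda p:((p[:,:2]-o)@M.T).round(1)
pts=[]
for r in range(5,180,15):
    row=cv2.GaussianBlur(g,(0,0),1.5)[r,230:320]; c=np.where(row<row.max()-25)[0]; pts.append((230+c.mean(),r)); 
print(np.round(pts,1).tolist())
p=f(plane(d,pts,80)); k=np.polyfit(p[:,1],p[:,0],1); e=f(plane(d,[(276,189)],80))[0]
ya=e[1]+235*np.cos(np.arctan(k[0])); print('end',e,'slope deg',np.degrees(np.arctan(k[0])),'axis',np.polyval(k,ya),ya)
# side view handle end & rim
b=load('d8'); D=lambda *q:(np.array(q,float)-[400,0])/3.2+[190,110]-.4
a=load('s8')
print('side handle end',f(plane(b,D((671,256)),73)),'handle at top-bar',f(plane(b,D((608,168)),73)),'rim side',f(plane(b,D((581,132)),85)))
E
```

```text
[[269.0, 5.0], [269.5, 20.0], [270.0, 35.0], [270.5, 50.0], [270.5, 65.0], [271.5, 80.0], [272.0, 95.0], [273.0, 110.0], [273.0, 125.0], [273.5, 140.0], [274.0, 155.0], [274.5, 170.0]]
end [  61.5 -206.6] slope deg -0.9928166465795698 axis 56.86149550634289 28.364720710037147
side handle end [[  63.4 -204.8]] handle at top-bar [[ 63.  -39.7]] rim side [[55.8 20.2]]
```

```bash
python3 - <<'E'
from h import *
e=plan((589.3,86,110),-5.6,8)
e=plan((589.3,86,58),-5.6,6,e)
E
```

```text
[[-0.01, 0.24, 0.2, -0.01, -0.04, 0.02], [-0.01, 0.24, 0.2, -0.01, -0.04, 0.02], [-0.01, 0.24, 0.2, -0.01, -0.04, 0.02], [-0.01, 0.23, 0.2, -0.01, -0.04, 0.02], [-0.01, 0.24, 0.19, -0.01, -0.05, 0.02], [-0.01, 0.23, 0.2, -0.01, -0.04, 0.02], [-0.01, 0.24, 0.19, -0.01, -0.05, 0.03], [0.0, 0.23, 0.2, -0.01, -0.04, 0.02]]
[[0.0, 0.22, 0.0, 0.0, 0.0, 0.0], [0.0, 0.22, 0.0, 0.0, 0.0, 0.0], [0.0, 0.22, 0.0, 0.0, 0.0, 0.0], [0.0, 0.21, 0.0, 0.0, 0.0, 0.0], [0.0, 0.22, 0.0, 0.0, 0.0, 0.0], [0.0, 0.21, 0.0, 0.0, 0.0, 0.0]]
```

apply_moves --commands '[[[0,0.22,0.2,-0.01,-0.04,0.02],[0,0.22,0.2,-0.01,-0.04,0.02],[0,0.22,0.2,-0.01,-0.04,0.02],[0,0.22,0.2,-0.01,-0.04,0.02],[0,0.22,0.19,-0.01,-0.05,0.02],[0,0.22,0.2,-0.01,-0.04,0.02],[0,0.22,0.15,-0.01,-0.05,0.03],[0,0.22,0.1,-0.01,-0.04,0.02]]]'

```text
clock: 24.5
eef_pos: [589.7, 95.3, 105.9]
tool_rot: [-1.568, 0.007, -0.086]
force: [-0.8, -0.4, 0.7]
width: 40.0
```

apply_moves --commands '[[[0,0.15,-0.1,0,0.07,-0.04],[0,0.2,-0.1,0,0.07,-0.04],[0,0.2,0,0,0,0],[0,0.2,0,0,0,0],[0,0.2,0,0,0,0],[0,0.15,0,0,0,0],[0,0.05,0,0,0,0],[0,0,0,0,0,0]]]'

```text
clock: 25.17
eef_pos: [587.3, 84.9, 51.9]
tool_rot: [-1.571, 0.003, -0.101]
force: [0.1, -0.6, -0.1]
width: 40.2
```

apply_moves --commands '[[[0,0,0,0,0,0],[0,0,0,0,0,0],[0,0,0,0,0,0],[0,0,0,0,0,0],[0,0,0,0,0,0],[0,0,0,0,0,0]]]' --claw 4

```text
clock: 25.67
eef_pos: [588.4, 84.9, 53.3]
tool_rot: [-1.57, 0.001, -0.101]
force: [-0.4, -0.2, -0.4]
width: 11.1
```

apply_moves --commands '[[[0.04,0,0,0,0,0],[0.04,0,0,0,0,0]]]'

```text
clock: 25.83
eef_pos: [590.3, 84.5, 53.2]
tool_rot: [-1.571, 0.003, -0.1]
force: [-1.5, -0.5, -0.0]
width: 10.9
```

apply_moves --commands '[[[0.04,0,0,0,0,0],[0.04,0,0,0,0,0]]]'

```text
clock: 26.0
eef_pos: [591.8, 84.0, 52.8]
tool_rot: [-1.572, 0.007, -0.097]
force: [-2.5, -0.2, 0.1]
width: 10.9
```

```bash
python3 - <<'E'
from h import *
s=st(); print(s['torque'])
E
```

```text
{'clock': 26.0, 'qpos': [-0.345, 0.813, 0.256, 1.799, -0.344, 0.581, 0.028], 'eef_pos': [591.826, 83.972, 52.794], 'tool_rot': [-1.572, 0.007, -0.097], 'force': [-2.51, -0.207, 0.087], 'width': 10.938}
[[ 0.995 -0.007  0.097]
 [-0.097 -0.     0.995]
 [-0.007 -1.    -0.001]]
[-0.13932865  0.61474846  0.52359126]
```

apply_moves --commands '[[[0.04,0,0,0,0,0],[0.04,0,0,0,0,0],[0.03,0,0,0,0,0]]]'

```text
clock: 26.25
eef_pos: [593.8, 83.2, 52.2]
tool_rot: [-1.573, 0.013, -0.094]
force: [-4.6, -0.4, 1.6]
width: 11.1
```

apply_moves --commands '[[[-0.06,0,0,0,0,0],[-0.06,0,0,0,0,0]]]'

```text
clock: 26.42
eef_pos: [590.4, 84.2, 52.4]
tool_rot: [-1.572, 0.01, -0.095]
force: [-1.7, 0.4, 0.8]
width: 11.1
```

apply_moves --commands '[[[-0.02,0,0,0,0,0]]]'

```text
clock: 26.5
eef_pos: [590.3, 84.4, 52.7]
tool_rot: [-1.572, 0.008, -0.096]
force: [-0.7, -1.2, -0.6]
width: 11.1
```

apply_moves --commands '[[[0,0,0,0,0,0],[0,0,0,0,0,0],[0,0,0,0,0,0],[0,0,0,0,0,0],[0,0,0,0,0,0]]]' --claw 40

```text
clock: 26.92
eef_pos: [594.2, 84.7, 54.0]
tool_rot: [-1.57, 0.0, -0.1]
force: [-0.8, -0.1, -0.8]
width: 40.1
```

apply_moves --commands '[[[0,-0.1,0,0,0,0],[0,-0.3,0,0,0,0],[0,-0.5,0,0,0,0],[0,-0.6,0,0,0,0],[0,-0.6,-0.2,0,0,0],[0,-0.6,-0.5,0,0,0],[0,-0.3,-0.6,0,0,0],[0,0,-0.4,0,0,0]]]'

```text
clock: 27.58
eef_pos: [588.0, 20.4, 183.6]
tool_rot: [-1.567, -0.001, -0.092]
force: [0.0, -0.7, 0.2]
width: 40.3
```

```bash
python3 - <<'E'
from h import *
s=st(); d=grab('wrist','w9'); grab('side','d9'); grab('scene','s9'); g=cv2.GaussianBlur(cv2.cvtColor(d['image'],cv2.COLOR_RGB2GRAY),(0,0),1.5).astype(float)
an=np.radians(-6.6); M=np.array([[np.cos(an),np.sin(an)],[-np.sin(an),np.cos(an)]]);o=np.array([547,254])
f=lambda p:((p[:,:2]-o)@M.T).round(1)
pts=[]
for r in range(5,170,15):
    row=g[r,220:330]; c=np.where(row<row.max()-25)[0]; pts.append((220+c.mean(),r))
print(np.round(pts,1).tolist()); p=f(plane(d,pts,80)); k=np.polyfit(p[:,1],p[:,0],1); print('slope',np.degrees(np.arctan(k[0])),'axis x',np.polyval(k,26),'at -206',np.polyval(k,-206))
# bystanders: image change vs. start away from arm/riser
for n in('s','d'):
    i0,i1=[cv2.GaussianBlur(cv2.imread(f'pics/{n}{q}.png'),(0,0),1.5).astype(int) for q in(0,9)]
    df=(np.abs(i0-i1).max(2)>25).astype(np.uint8); m,_,stt,ce=cv2.connectedComponentsWithStats(df)
    print(n,[(stt[j].tolist()) for j in range(1,m) if stt[j,4]>15])
E
```

```text
{'clock': 27.583, 'qpos': [-0.289, 0.616, 0.331, 1.754, -0.266, 0.814, 0.076], 'eef_pos': [587.952, 20.37, 183.586], 'tool_rot': [-1.567, -0.001, -0.092], 'force': [0.04, -0.747, 0.224], 'width': 40.343}
[[ 0.996  0.001  0.092]
 [-0.092  0.003  0.996]
 [ 0.001 -1.     0.003]]
[[276.0, 5.0], [276.0, 20.0], [276.0, 35.0], [276.0, 50.0], [276.0, 65.0], [276.5, 80.0], [276.0, 95.0], [276.0, 110.0], [276.0, 125.0], [276.0, 140.0], [276.5, 155.0]]
slope -1.1404360931249455 axis x 57.339034917036464 at -206 61.957457465976475
s [[156, 0, 7, 6, 31], [182, 0, 23, 50, 428], [200, 0, 14, 32, 111], [287, 0, 85, 188, 7498], [317, 0, 26, 10, 164], [134, 41, 26, 39, 620], [159, 43, 20, 32, 434], [174, 65, 15, 11, 115], [172, 78, 5, 11, 36], [342, 168, 6, 4, 16], [373, 170, 9, 6, 42], [350, 173, 6, 5, 17], [365, 175, 7, 5, 27], [290, 178, 25, 37, 792], [343, 186, 21, 14, 157], [365, 189, 13, 13, 108], [314, 197, 25, 16, 139]]
d [[0, 0, 46, 209, 6650], [43, 0, 86, 180, 8290], [200, 0, 103, 168, 5992], [237, 145, 19, 14, 172], [214, 152, 7, 11, 52], [46, 162, 13, 14, 123], [237, 162, 40, 31, 372], [5, 166, 6, 4, 19], [211, 166, 45, 52, 938], [61, 168, 20, 44, 405], [24, 179, 48, 55, 1777], [0, 198, 33, 50, 663], [64, 223, 19, 15, 135]]
```

```bash
python3 -c "
from cell import finish_job; print(finish_job())"
```

```text
the job is handed in; nothing more can be done
None
```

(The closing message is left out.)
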